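# Make up the table caddy

### The job

Make up the caddy for the dinner table: put the wooden salt cellar (the one with a knob on its lid) in the large round recess, the white ramekin in the square recess, the tall spice jar that stands out among the things on the worktop in the small round recess, and the matchbox lying flat in the shallow oblong recess, each upright and fully down. Leave the short spice jar and the plain wooden pot without a knob where they are.

Things in the scene. Friction and masses are not known exactly. Their poses are not given: they have to be found in the camera images.
- salt_pot: Salt cellar: round brown wooden pot, 70 mm across, with a lid (fixed shut for this job) and a round knob on top, 15 mm across, that stands from 57 to 70 mm above the underside and is the easiest grip; 0.22 kg. Origin: centre of its underside, z up. Things stand on the worktop with about 30 mm or more free between each other.
- ramekin_white: Small white glazed ramekin, open bowl, 67 mm across and 40 mm high, 0.13 kg; can be gripped across the outside. Origin: centre of its underside, z up.
- spice_jar: Tall spice jar: round, 41 mm across, 105 mm high, clear and light body with a label and a dark cap, 0.11 kg, standing out among the things in front (the spice jars at the back wall are fixed and not meant). Origin: centre of its underside, z up.
- match_box: Closed matchbox lying flat, 37 mm (its x) by 56 mm (its y), 17 mm high, picture on top, 0.03 kg. Origin: centre of its underside, z up.
- short_jar: Look-alike, to be left: short spice jar with a dark cap, 41 mm across but only 63 mm high. Origin: centre of its underside, z up.
- plain_pot: Look-alike, to be left: round wooden pot, 70 mm across, 57 mm high, with a flat top and no knob. Origin: centre of its underside, z up.
- insert_round_large: Light wood insert, 98 x 98 x 22 mm, one of four fixed 2 x 2, 100 mm apart, in the dark caddy tray (212 x 212 mm, rim 30 mm over the worktop). Order varies. Grey felt in recess. Origin: centre of underside, 6 mm above the worktop; z up, x, y along its edges. Round recess in its middle, 88 mm across, 12 mm deep (floor 10 mm above the origin): for the salt cellar.
- insert_square: Light wood insert, 98 x 98 x 22 mm, one of four fixed 2 x 2, 100 mm apart, in the dark caddy tray (212 x 212 mm, rim 30 mm over the worktop). Order varies. Grey felt in recess. Origin: centre of underside, 6 mm above the worktop; z up, x, y along its edges. Square recess in its middle, 84 x 84 mm, 10 mm deep (floor 12 mm above the origin): for the ramekin.
- insert_round_small: Light wood insert, 98 x 98 x 22 mm, one of four fixed 2 x 2, 100 mm apart, in the dark caddy tray (212 x 212 mm, rim 30 mm over the worktop). Order varies. Grey felt in recess. Origin: centre of underside, 6 mm above the worktop; z up, x, y along its edges. Round recess in its middle, 60 mm across, 18 mm deep (floor 4 mm above the origin): for the tall spice jar.
- insert_oblong: Light wood insert, 98 x 98 x 22 mm, one of four fixed 2 x 2, 100 mm apart, in the dark caddy tray (212 x 212 mm, rim 30 mm over the worktop). Order varies. Grey felt in recess. Origin: centre of underside, 6 mm above the worktop; z up, x, y along its edges. Oblong recess, 53 mm along its x by 72 mm along its y, 4 mm deep (floor 18 mm above the origin): for the matchbox, length to length.
Things that resemble listed ones, but are neither listed nor needed, are in the scene too. What is shaped like the ramekin_white but green or yellow is not meant.

How it is judged:
By the outcome, as a careful person would: the job done as asked, in the order asked, and still so for the second after the job is handed in, with the robot touching nothing.
It also fails if it takes over 128 s, if anything falls off the work surface, if the arm or the gripper's body presses on something with over 40 N, if the wrist force passes 120 N, or if a joint passes its speed limit or range.

### The arm

A 6-joint arm with a two-finger parallel gripper is mounted at the origin on a cart in front of the work surface, level with it; the furniture and walls round the work are solid. World frame = base frame: x ahead of the robot, y to its left, z up, the work surface at z = 0. Lengths are in m, angles in rad, forces in N, time in s.
With the tool pointing down it reaches from about 0.225 to 0.875 m from the base axis. Payload 3.4 kg.
Tool frame: the origin (TCP) lies between the finger pads; the fingertips stand 19 mm ahead of it and the grasp point (between the pads) is the TCP; z points along the fingers, y is the line along which they close (so a half turn about z gives the same grasp; the last joint's range is limited). The gripper opens to 85 mm and grips with 20 to 120 N. Pads are 22 mm wide; open, the fingers measure 114 mm over their backs; the gripper's body (76 mm by 85 mm) begins 54 mm behind the grasp point. The pads swing forward as they close: fully open they stand 13 mm farther back than shut.
Start: joints at [1.155, 0.276, 1.505, -0, 1.361, -0.121], TCP at [0.167, 0.55, 0.25] pointing down, gripper open.
Joint ranges: [-2.89, 2.89], [-0.75, 2.08], [0.22, 2.7], [-1.18, 4.32], [0.11, 2.71], [-2.7, 2.7]. Speed limits (rad/s): [2.57, 2.57, 3.14, 3.14, 3.14, 3.14].

### API

Orientations are given as a unit quaternion [w, x, y, z].
In Python, from rig import get_state, imaging, ticket gives the robot as it stands. The module is installed in compiled form; this text tells all that it offers.
- The arm moves only by the shell command python3 -m inch 'ROWS' [FORCE]. ROWS is JSON, a list of rows, each an object with "claw": the opening, from -1 (shut) to 1 (fully open); "travel": the shift along the world's x, y, z in units of 200 mm (1.0 is 200 mm), a list of three; "turn": the turn about the world's z in units of 180 degrees (1.0 is 180 degrees). A call has 1 to 5 rows; each row is the pose to reach, as a shift and turn from the pose commanded when the call began, turning the shorter way round; what a row does not reach only later rows make up. A row lasts 1/10 s, in which the tool goes at most 50 mm and 8.59 degrees, less where a joint would pass 70% of its speed; a pose out of reach is approached as far as the arm can. A call with a number of a shift or a turn outside -1 to 1 is refused whole. A call with a gripper value outside its range is refused whole. The fingers move at their own pace and stop on an object; FORCE is the grip in N (left out, the last holds). Time passes only in rows, so rows that repeat a pose let the fingers close. It gives the time, the measured TCP pose, the force, the opening and the grip force at its end, in the units of the state.
- get_state(): the state, without advancing time (a new reading comes with each control period).
- imaging.get_image(name): name is "scene" or "top" or "wrist"; returns the picture (480x640x3 uint8, red, green, blue); there is no depth.
- imaging.camera_params(name): a dict with "camera_matrix" (3x3 intrinsics, pixels), "cam_to_world" (4x4, takes a point from camera to world coordinates); the wrist camera has in their place "T_tool_cam" (4x4, takes a point from camera to tool coordinates, whose origin is the TCP and whose axes are the flange's). Camera axes: x right, y down, z forward; pixel columns grow to the right and rows downward; lengths in m; the calibration is good to about 2 mm. The wrist camera is an equidistant fisheye: a pixel r from the principal point sees the ray r / f radians off the axis. A picture is of the moment at which its call begins: read the wrist's pose just before it. camera_params takes no time and is no camera call.
- ticket.sign_off(): hands the job in; it is judged then, once.
The state is a dict: "clock": time; "qpos": joint angles; "qd": joint speeds; "effort": joint torques, N m; "position": TCP position; "ee_rot": TCP orientation; "contact_force": force on the tool from outside, world axes, zero at the start; "moment": the same for the moment, N m; "width": finger opening in m; "gripper_force": force on a finger pad.
Only numpy, scipy, OpenCV 4.12 (cv2) and the standard library are available. Lean on these libraries where they do the work, as an engineer would, in place of code of your own. Each camera call takes 0.05 s, during which the arm holds its last target. There are 200 camera calls.

## Working session

There is one attempt and no reset: what is moved stays moved. The work goes in short steps, Python scripts to look and compute and a shell command to move; the robot and the scene stay as the last step left them, time stands still between calls to the robot, and variables do not carry over. Pictures are saved under pics/ and viewed, at most 14 in all, crops included, and the job is handed in when it is done.

```bash
mkdir -p pics
python3 - <<'E'
from rig import get_state, imaging
import cv2,numpy as np
s=get_state();print(s)
for n in ("scene","top","wrist"):
    im=imaging.get_image(n);cv2.imwrite(f"pics/{n}0.png",im[:,:,::-1])
    p=imaging.camera_params(n);print(n,{k:np.round(v,4).tolist() for k,v in p.items()})
E
```

```text
{'clock': 0.0, 'qpos': array([ 1.15498416e+00,  2.76634496e-01,  1.50612213e+00, -8.09778668e-06,
        1.36070868e+00, -1.21020522e-01]), 'qd': array([-0.00065269, -0.00016245,  0.00035711,  0.00034997, -0.00083388,
       -0.00048479]), 'effort': array([ 1.18800135e-04, -4.16754985e+01, -2.45805216e+01, -3.53225705e-04,
        1.11157107e-02, -1.24361219e-05]), 'position': array([0.16688146, 0.54974092, 0.24942154]), 'ee_rot': array([-2.44501060e-04,  1.46861789e-01,  9.89156579e-01, -9.03848830e-04]), 'contact_force': array([ 0.06772138, -0.56861236,  0.39165148]), 'moment': array([ 0.00792337, -0.01638537, -0.00421821]), 'gripper_force': 0.0, 'width': 0.08548263184623346}
scene {'camera_matrix': [[446.1754, 0.0, 319.3376], [0.0, 446.1754, 239.4463], [0.0, 0.0, 1.0]], 'cam_to_world': [[0.6901, -0.4449, 0.5709, -0.1606], [-0.7236, -0.438, 0.5334, -0.5951], [0.0127, -0.7812, -0.6242, 0.7322], [0.0, 0.0, 0.0, 1.0]]}
top {'camera_matrix': [[517.2881, 0.0, 326.8865], [0.0, 517.2881, 234.5639], [0.0, 0.0, 1.0]], 'cam_to_world': [[0.0641, -0.9777, 0.1998, 0.1855], [-0.9979, -0.0636, 0.0086, -0.0318], [0.0043, -0.2, -0.9798, 1.3994], [0.0, 0.0, 0.0, 1.0]]}
wrist {'camera_matrix': [[371.6483, 0.0, 318.8785], [0.0, 371.6483, 240.7025], [0.0, 0.0, 1.0]], 'T_tool_cam': [[0.0004, -0.952, -0.306, 0.0766], [1.0, 0.0, 0.0011, 0.0001], [-0.001, -0.306, 0.952, -0.1227], [0.0, 0.0, 0.0, 1.0]]}
```

View pics/top0.png

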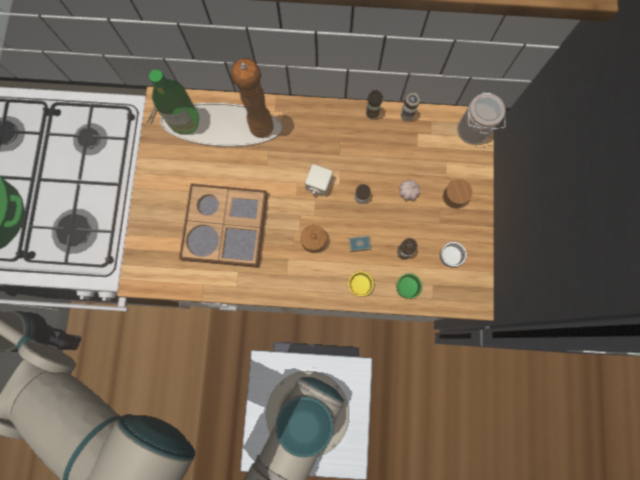

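View pics/scene0.png

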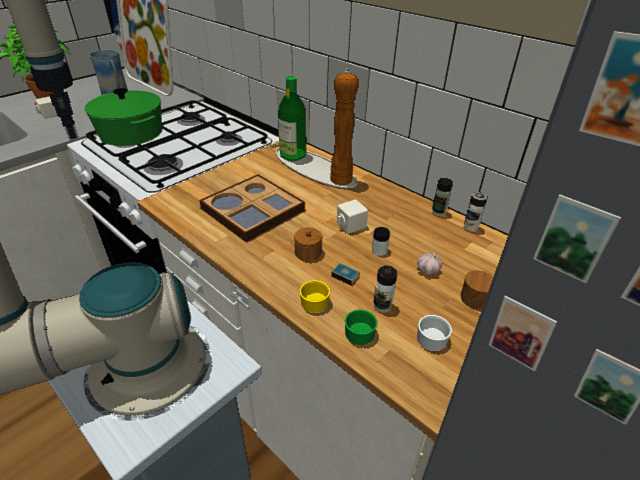

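Candidates by top-view pixel:
- **Salt cellar:** (313,238) has a knob; the pot at (458,192) is plain.
- **Tall jar:** (407,248); the short one is at (363,193), and the jars at (375,103) and (411,106) stand at the back wall.
- **Ramekin:** (453,254) is white; yellow is at (361,285) and green at (408,286).
- **Matchbox:** (360,243).

I'll check these in close crops.

Run:
```python
import cv2
a=cv2.imread("pics/top0.png")
cv2.imwrite("pics/t1.png",cv2.resize(a[165:315,290:490],None,fx=4,fy=4,interpolation=cv2.INTER_CUBIC))
cv2.imwrite("pics/t2.png",cv2.resize(a[175:275,170:280],None,fx=6,fy=6,interpolation=cv2.INTER_CUBIC)[:600])
b=cv2.imread("pics/scene0.png")
cv2.imwrite("pics/s1.png",cv2.resize(b[165:355,195:465],None,fx=2.9,fy=2.9,interpolation=cv2.INTER_CUBIC))
```

```text
(no output)
```

View pics/t1.png

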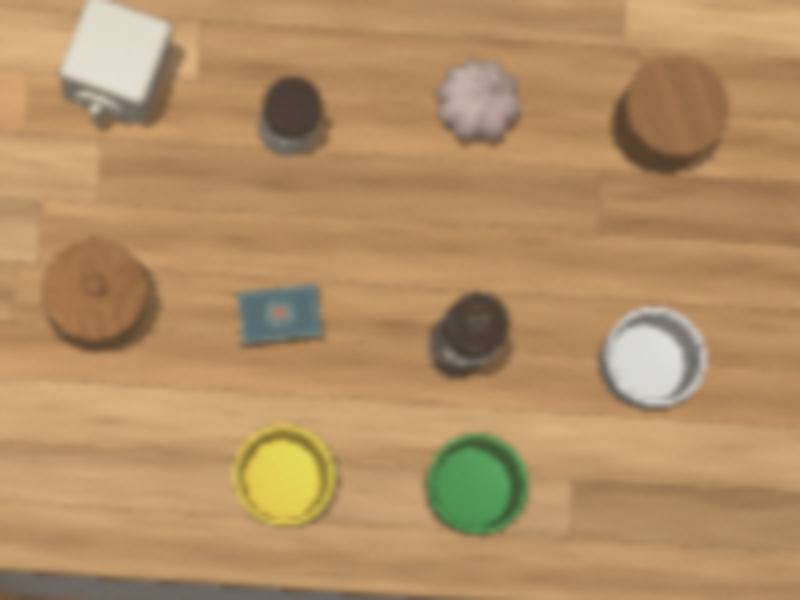

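View pics/t2.png

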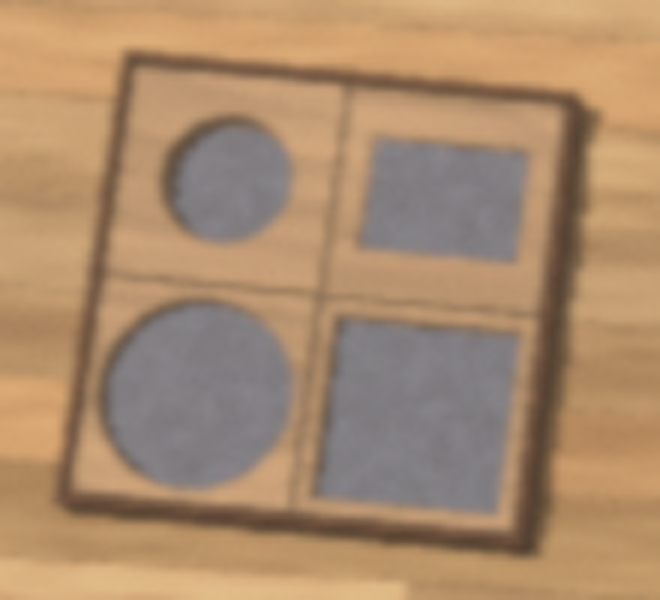

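View pics/s1.png

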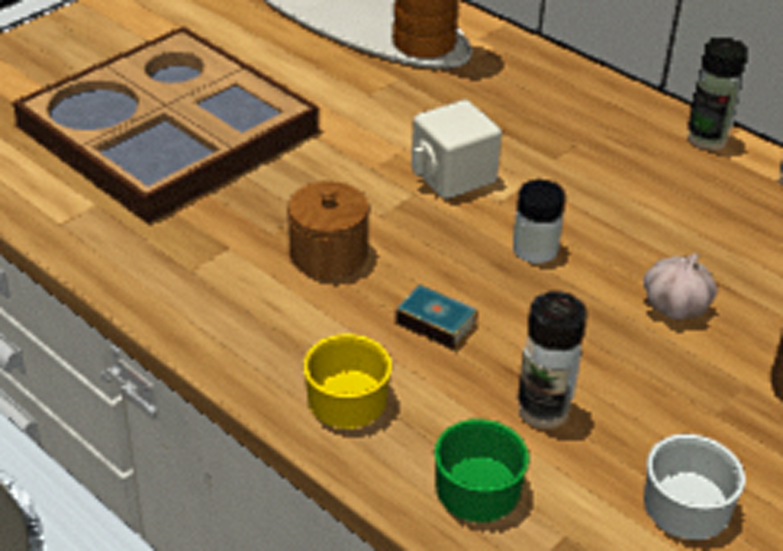

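The crops confirm the choices:
- **Knobbed pot:** knob at (96,283) in t1 and (330,200) in s1.
- **Tall jar cap:** (482,318) and (558,306).
- **White ramekin:** (655,357) and (695,471).
- **Matchbox:** (280,314) and (437,309).
- **Recesses in t2:** small round top-left, oblong top-right, large round bottom-left, square bottom-right.

```bash
cat > h.py <<'E'
import numpy as np
from rig import imaging
def ray(n,u,v,tool=None):
    p=imaging.camera_params(n);K=np.array(p["camera_matrix"])
    x=(u-K[0,2])/K[0,0];y=(v-K[1,2])/K[1,1]
    if n!="wrist":
        T=np.array(p["cam_to_world"]);d=np.array([x,y,1.])
    else:
        r=np.hypot(x,y);d=np.array([np.sin(r)*x/(r+1e-12),np.sin(r)*y/(r+1e-12),np.cos(r)])
        T=tool@np.array(p["T_tool_cam"])
    d=T[:3,:3]@d;return T[:3,3],d/np.linalg.norm(d)
def tri(a,b):
    (o,d),(p,e)=a,b
    t=np.linalg.lstsq(np.c_[d,-e],p-o,rcond=None)[0]
    A=o+t[0]*d;B=p+t[1]*e;return (A+B)/2,np.linalg.norm(A-B)
def atz(r,z):
    o,d=r;return o+d*(z-o[2])/d[2]
def toolT(s):
    from scipy.spatial.transform import Rotation as R
    T=np.eye(4);q=s["ee_rot"];T[:3,:3]=R.from_quat([q[1],q[2],q[3],q[0]]).as_matrix();T[:3,3]=s["position"];return T
def t1(u,v):return ray("top",290+(u+.5)/4-.5,165+(v+.5)/4-.5)
def t2(u,v):return ray("top",170+(u+.5)/6-.5,175+(v+.5)/6-.5)
def s1(u,v):return ray("scene",195+(u+.5)/2.9-.5,165+(v+.5)/2.9-.5)
E
python3 - <<'E'
from h import *
np.set_printoptions(precision=4,suppress=True)
for n,a,b,z in [("salt",(96,283),(330,199),.07),("ram",(655,357),(695,471),.04),("jar",(482,318),(558,306),.105),("short",(293,107),(541,193),.063),("match",(280,314),(437,309),.017)]:
    print(n,*tri(t1(*a),s1(*b)),"top@z",atz(t1(*a),z)[:2],"scene@z",atz(s1(*b),z)[:2])
print("tray BL/TL/TR", [tri(t2(*a),s1(*b))[0] for a,b in [((125,55),(183,30)),((582,98),(318,107)),((62,505),(18,107))]])
C=[atz(t2(*c),.03)[:2] for c in [(125,55),(582,98),(533,550),(62,505)]];print(np.array(C),"ctr",np.mean(C,0))
for n,c in dict(small=(229,180),obl=(444,198),big=(198,394),sq=(420,415)).items(): print(n,atz(t2(*c),.022)[:2])
e=np.array(C);x=(e[0]-e[3]+e[1]-e[2]);print("tray yaw",np.degrees(np.arctan2(x[1],x[0])))
M=[atz(t1(*c),.017)[:2] for c in [(238,293),(317,286),(323,333),(245,340)]];d=np.array(M);print(d);L=d[0]-d[1]+d[3]-d[2];print("match long axis deg",np.degrees(np.arctan2(L[1],L[0])))
O=np.array([atz(t2(*c),.028)[:2] for c in [(372,137),(529,150),(518,263),(358,248)]]);L=O[0]-O[1]+O[3]-O[2];print("obl long axis",np.degrees(np.arctan2(L[1],L[0])),O.mean(0))
E
```

```text
salt [0.4539 0.0152 0.0596] 0.0011512147526914881 top@z [0.4522 0.0145] scene@z [0.4438 0.006 ]
ram [ 0.4331 -0.3605  0.0367] 0.000653660729493801 top@z [ 0.4323 -0.3595] scene@z [ 0.4306 -0.3619]
jar [ 0.4371 -0.2321  0.107 ] 0.002792295634903013 top@z [ 0.4385 -0.2335] scene@z [ 0.4378 -0.2301]
short [ 0.5827 -0.109   0.0623] 0.0003286017267176917 top@z [ 0.5824 -0.1088] scene@z [ 0.5821 -0.1096]
match [ 0.4498 -0.1101  0.0166] 0.0004965715061709266 top@z [ 0.4495 -0.11  ] scene@z [ 0.4497 -0.1106]
tray BL/TL/TR [array([0.5846, 0.3662, 0.024 ]), array([0.5762, 0.1536, 0.0296]), array([0.3757, 0.3693, 0.0231])]
[[0.5829 0.3645]
 [0.5762 0.1535]
 [0.3669 0.157 ]
 [0.3735 0.3681]] ctr [0.4749 0.2607]
small [0.5291 0.3124]
obl [0.527  0.2134]
big [0.4289 0.3153]
sq [0.4258 0.2145]
tray yaw -0.9745415144280802
[[ 0.4622 -0.0807]
 [ 0.4706 -0.1341]
 [ 0.4383 -0.1398]
 [ 0.4301 -0.0872]]
match long axis deg 98.89454577915896
obl long axis 88.54406772201864 [0.5249 0.2121]
```

```bash
python3 -m inch '[{"claw":0,"travel":[0.476,-0.892,0],"turn":0},{"claw":0,"travel":[0.476,-0.892,0],"turn":0},{"claw":0,"travel":[0.476,-0.892,0],"turn":0},{"claw":0,"travel":[0.476,-0.892,0],"turn":0},{"claw":0,"travel":[0.476,-0.892,0],"turn":0}]' 40
python3 -m inch '[{"claw":0,"travel":[0.476,-0.892,0],"turn":0},{"claw":0,"travel":[0.476,-0.892,0],"turn":0},{"claw":0,"travel":[0.476,-0.892,0],"turn":0},{"claw":0,"travel":[0.476,-0.892,0],"turn":0},{"claw":0,"travel":[0.476,-0.892,0],"turn":0}]' 
python3 -m inch '[{"claw":-0.2,"travel":[0.476,-0.892,-0.25],"turn":0},{"claw":-0.2,"travel":[0.476,-0.892,-0.25],"turn":0},{"claw":-0.2,"travel":[0.476,-0.892,-0.25],"turn":0},{"claw":-0.2,"travel":[0.476,-0.892,-0.25],"turn":0},{"claw":-0.2,"travel":[0.476,-0.892,-0.25],"turn":0}]'
cat > look.py <<'E'
import sys,cv2,pickle
from h import *
from rig import get_state
n=sys.argv[1];s=get_state();im=imaging.get_image("wrist")
cv2.imwrite(f"pics/{n}.png",im[:,:,::-1]);pickle.dump(toolT(s),open(n+".pkl","wb"))
print(s["clock"],s["position"],s["contact_force"],s["width"],s["ee_rot"])
E
python3 look.py w1
```

```text
clock: 0.65
position: [0.2638, 0.367, 0.2501]
ee_rot: [0.001, 0.15, 0.989, -0.002]
contact_force: [0.5, 0.3, 0.5]
width: 0.0427
gripper_force: 0.0
clock: 1.15
position: [0.3602, 0.1893, 0.2504]
ee_rot: [0.001, 0.151, 0.989, -0.001]
contact_force: [0.5, 0.9, 0.3]
width: 0.0431
gripper_force: 0.0
clock: 1.65
position: [0.4549, 0.0122, 0.199]
ee_rot: [-0.0, 0.149, 0.989, -0.001]
contact_force: [-0.3, 0.0, 0.1]
width: 0.0341
gripper_force: 0.0
1.65 [0.45486183 0.01222609 0.19897089] [-0.28116935  0.03567475  0.05912953] 0.0341439953346663 [-9.03520607e-05  1.48754124e-01  9.88874061e-01 -5.43056747e-04]
```

View pics/w1.png

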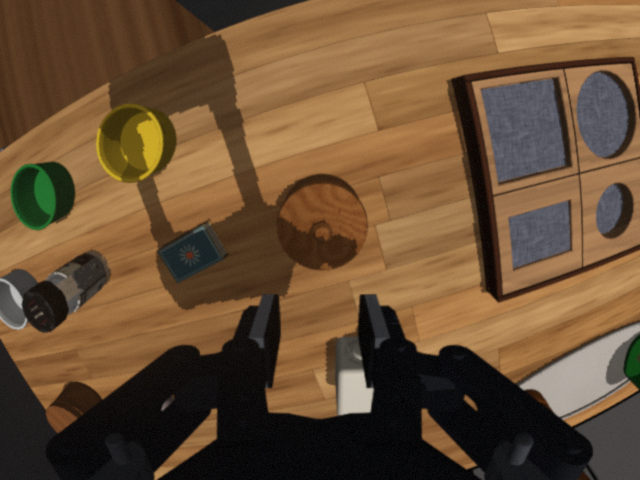

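The wrist view shows the salt pot centred near (322,222) with its knob at (322,229), the matchbox at (191,254), and the tray's square recess at (526,128).

Run:
```python
from h import *
import pickle
np.set_printoptions(precision=4,suppress=True)
T=pickle.load(open("w1.pkl","rb"));w=lambda u,v:ray("wrist",u,v,T)
print("knob",atz(w(322,229),.07),tri(w(322,229),t1(96,283)))
print("match",atz(w(192,253),.017),tri(w(192,253),t1(280,314)))
print("sq",atz(w(527,129),.02),"obl",atz(w(541,235),.026),"big",atz(w(606,114),.02),"small",atz(w(615,210),.02))
from rig import get_state;print(get_state()["position"])
```

```text
knob [0.4514 0.0159 0.07  ] (array([0.4547, 0.0149, 0.0578]), np.float64(7.340255130486393e-05))
match [ 0.4527 -0.1072  0.017 ] (array([ 0.4525, -0.1102,  0.0106]), np.float64(0.0033492522146901967))
sq [0.429  0.2142 0.02  ] obl [0.5289 0.2097 0.026 ] big [0.4319 0.3174 0.02  ] small [0.534  0.3171 0.02  ]
[0.4542 0.0132 0.1991]
```

```bash
python3 -m inch '[{"claw":-0.2,"travel":[-0.003,0.01,-0.25],"turn":0},{"claw":-0.2,"travel":[-0.003,0.01,-0.4],"turn":0},{"claw":-0.2,"travel":[-0.003,0.01,-0.5],"turn":0},{"claw":-0.2,"travel":[-0.003,0.01,-0.56],"turn":0},{"claw":-0.2,"travel":[-0.003,0.01,-0.58],"turn":0}]' 40
python3 -m inch '[{"claw":-0.2,"travel":[0,0,-0.01],"turn":0},{"claw":-0.2,"travel":[0,0,-0.01],"turn":0},{"claw":-0.2,"travel":[0,0,-0.01],"turn":0}]'
python3 look.py w2
```

```text
clock: 2.2
position: [0.4507, 0.0192, 0.0832]
ee_rot: [-0.002, 0.146, 0.989, 0.0]
contact_force: [0.4, -0.7, 0.3]
width: 0.034
gripper_force: 0.0
clock: 2.5
position: [0.4526, 0.0174, 0.0831]
ee_rot: [0.001, 0.147, 0.989, 0.0]
contact_force: [0.5, 0.8, -0.6]
width: 0.0341
gripper_force: 0.0
2.5 [0.45264773 0.01741501 0.08312147] [ 0.45331136  0.80073507 -0.60361749] 0.034095616496387836 [8.40278943e-04 1.46604685e-01 9.89194793e-01 1.48117717e-04]
```

View pics/w2.png

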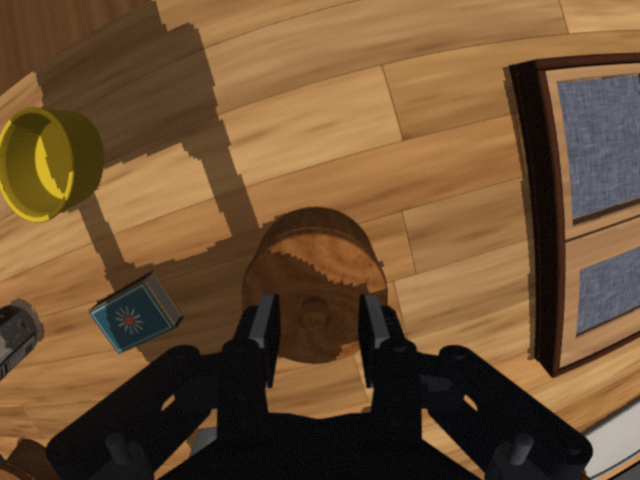

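The knob is at (315,310), just below and slightly left of the midpoint between the fingertips at (320,298).

Run:
```python
from h import *
import pickle
from rig import get_state
np.set_printoptions(precision=4,suppress=True)
T=pickle.load(open("w2.pkl","rb"));w=lambda u,v:ray("wrist",u,v,T)
T1=pickle.load(open("w1.pkl","rb"))
print("knob top",atz(w(315,311),.070),"mid",atz(w(315,311),.063), "tri w1",tri(w(315,311),ray("wrist",322,229,T1)))
print("pot lid ctr",atz(w(315,290),.057))
for i in range(3): print(get_state()["position"])
```

```text
knob top [0.45   0.0169 0.07  ] mid [0.4536 0.0157 0.063 ] tri w1 (array([0.4532, 0.0156, 0.0636]), np.float64(0.0004208885579728445))
pot lid ctr [0.4466 0.0178 0.057 ]
[0.4527 0.0172 0.0831]
[0.4527 0.0172 0.0831]
[0.4527 0.0172 0.0831]
```

```bash
python3 -m inch '[{"claw":-0.2,"travel":[0.003,-0.008,-0.03],"turn":0},{"claw":-0.6,"travel":[0.003,-0.008,-0.03],"turn":0},{"claw":-1,"travel":[0.003,-0.008,-0.03],"turn":0},{"claw":-1,"travel":[0.003,-0.008,-0.03],"turn":0},{"claw":-1,"travel":[0.003,-0.008,-0.03],"turn":0}]' 50
python3 -m inch '[{"claw":-1,"travel":[0,0,0],"turn":0},{"claw":-1,"travel":[0,0,0.03],"turn":0},{"claw":-1,"travel":[0,0,0.1],"turn":0},{"claw":-1,"travel":[0,0,0.2],"turn":0},{"claw":-1,"travel":[0,0,0.2],"turn":0}]'
```

```text
clock: 3.05
position: [0.4524, 0.0152, 0.0763]
ee_rot: [-0.0, 0.147, 0.989, -0.0]
contact_force: [-1.4, -1.1, 0.4]
width: 0.0122
gripper_force: 48.7
clock: 3.55
position: [0.4547, 0.0154, 0.1184]
ee_rot: [0.003, 0.147, 0.989, 0.0]
contact_force: [0.6, -0.6, -2.4]
width: 0.0123
gripper_force: 48.8
```

```bash
python3 -m inch '[{"claw":-1,"travel":[-0.02,0.1,0.2],"turn":0},{"claw":-1,"travel":[-0.04,0.3,0.25],"turn":0},{"claw":-1,"travel":[-0.05,0.5,0.25],"turn":0},{"claw":-1,"travel":[-0.065,0.7,0.25],"turn":0},{"claw":-1,"travel":[-0.065,0.75,0.25],"turn":0}]'
python3 -m inch '[{"claw":-1,"travel":[-0.02,0.2,0],"turn":0},{"claw":-1,"travel":[-0.04,0.4,0],"turn":0},{"claw":-1,"travel":[-0.05,0.6,0],"turn":0},{"claw":-1,"travel":[-0.065,0.7,0],"turn":0},{"claw":-1,"travel":[-0.065,0.745,0],"turn":0}]'
python3 -m inch '[{"claw":-1,"travel":[0,0,-0.05],"turn":0},{"claw":-1,"travel":[0,0,-0.1],"turn":0},{"claw":-1,"travel":[0,0,-0.1],"turn":0}]'
python3 look.py w3
python3 - <<'E'
import cv2
a=cv2.imread("pics/w3.png");cv2.imwrite("pics/w3c.png",a)
from rig import imaging
b=imaging.get_image("top")[:,:,::-1];c=cv2.resize(b[160:300,150:290],(480,480),interpolation=cv2.INTER_CUBIC)
cv2.imwrite("pics/m3.png",cv2.hconcat([cv2.resize(a,(320,240)),c[:240,:480]]) if 0 else a)
E
```

```text
clock: 4.05
position: [0.4387, 0.1688, 0.1657]
ee_rot: [-0.001, 0.145, 0.989, 0.001]
contact_force: [-0.0, -0.8, -1.9]
width: 0.0123
gripper_force: 49.5
clock: 4.55
position: [0.4261, 0.3158, 0.1653]
ee_rot: [-0.001, 0.146, 0.989, -0.0]
contact_force: [-0.8, -0.2, -3.0]
width: 0.0126
gripper_force: 49.6
clock: 4.85
position: [0.4254, 0.3122, 0.144]
ee_rot: [-0.002, 0.148, 0.989, -0.002]
contact_force: [-0.2, 0.4, -1.7]
width: 0.013
gripper_force: 49.6
4.85 [0.42536593 0.3122131  0.14401164] [-0.21152395  0.40975597 -1.72404431] 0.013039247257372408 [-0.00192332  0.14754102  0.98905241 -0.00180971]
```

View pics/w3.png

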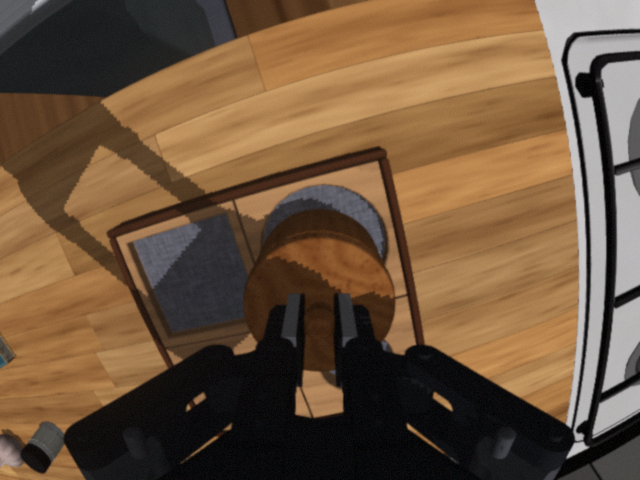

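The pot hangs level over the large round recess. The tray's near corners are at (383,151) and (111,232), and the square recess's corners at (132,245), (221,212), (168,334).

Run:
```python
from h import *
import pickle
from rig import get_state
np.set_printoptions(precision=4,suppress=True)
T=pickle.load(open("w3.pkl","rb"));w=lambda u,v:ray("wrist",u,v,T)
print("corners",atz(w(384,150),.03),atz(w(110,232),.03), "sq",atz(w(132,245),.028),atz(w(221,212),.028),atz(w(168,334),.018))
print("large near edge",atz(w(322,184),.028),"right edge",atz(w(388,236),.028))
print(get_state()["position"])
```

```text
corners [0.3784 0.3699 0.03  ] [0.3727 0.1655 0.03  ] sq [0.388  0.1785 0.028 ] [0.3864 0.2549 0.028 ] [0.4697 0.1669 0.018 ]
large near edge [0.3888 0.3254 0.028 ] right edge [0.4355 0.3581 0.028 ]
[0.4265 0.3131 0.1456]
```

```bash
python3 -m inch '[{"claw":-1,"travel":[0.015,0.005,-0.06],"turn":0},{"claw":-1,"travel":[0.015,0.005,-0.14],"turn":0},{"claw":-1,"travel":[0.015,0.005,-0.2],"turn":0},{"claw":-1,"travel":[0.015,0.005,-0.235],"turn":0},{"claw":-1,"travel":[0.015,0.005,-0.245],"turn":0}]'
python3 -m inch '[{"claw":-1,"travel":[0,0,-0.01],"turn":0},{"claw":-1,"travel":[0,0,-0.015],"turn":0},{"claw":-1,"travel":[0,0,-0.02],"turn":0},{"claw":-1,"travel":[0,0,-0.02],"turn":0}]'
```

```text
clock: 5.45
position: [0.4292, 0.315, 0.0962]
ee_rot: [-0.001, 0.147, 0.989, -0.001]
contact_force: [0.6, 0.1, -2.6]
width: 0.0123
gripper_force: 49.7
clock: 5.85
position: [0.4298, 0.3155, 0.0936]
ee_rot: [0.0, 0.147, 0.989, 0.0]
contact_force: [-0.8, -0.9, -2.4]
width: 0.0126
gripper_force: 49.7
```

```bash
python3 -m inch '[{"claw":-1,"travel":[0,0,-0.005],"turn":0},{"claw":-1,"travel":[0,0,-0.01],"turn":0},{"claw":-1,"travel":[0,0,-0.01],"turn":0}]'
python3 -m inch '[{"claw":-1,"travel":[0,0,-0.005],"turn":0},{"claw":-1,"travel":[0,0,-0.005],"turn":0}]'
```

```text
clock: 6.15
position: [0.43, 0.3157, 0.0923]
ee_rot: [0.001, 0.147, 0.989, 0.0]
contact_force: [-0.5, 0.1, 3.9]
width: 0.0126
gripper_force: 50.3
clock: 6.35
position: [0.43, 0.3157, 0.0922]
ee_rot: [0.001, 0.147, 0.989, 0.001]
contact_force: [-2.5, -1.9, 11.2]
width: 0.0127
gripper_force: 51.1
```

```bash
python3 -m inch '[{"claw":-0.6,"travel":[0,0,0],"turn":0},{"claw":-0.2,"travel":[0,0,0],"turn":0},{"claw":-0.2,"travel":[0,0,0.05],"turn":0},{"claw":-0.2,"travel":[0,0,0.3],"turn":0},{"claw":-0.2,"travel":[0,0,0.55],"turn":0}]'
python3 -m inch '[{"claw":-0.2,"travel":[0.005,-0.85,0],"turn":-0.203},{"claw":-0.2,"travel":[0.005,-0.85,0],"turn":-0.203},{"claw":-0.2,"travel":[0.005,-0.85,0],"turn":-0.203},{"claw":0.5,"travel":[0.005,-0.85,0],"turn":-0.203},{"claw":1,"travel":[0.005,-0.85,0],"turn":-0.203}]'
python3 -m inch '[{"claw":1,"travel":[0.005,-0.85,0],"turn":-0.203},{"claw":1,"travel":[0.005,-0.85,0],"turn":-0.203},{"claw":1,"travel":[0.005,-0.85,0],"turn":-0.203},{"claw":1,"travel":[0.005,-0.85,0],"turn":-0.203},{"claw":1,"travel":[0.005,-0.85,0],"turn":-0.203}]'
python3 -m inch '[{"claw":1,"travel":[0.005,-0.85,0],"turn":0},{"claw":1,"travel":[0.005,-0.85,0],"turn":0},{"claw":1,"travel":[0.005,-0.85,0],"turn":0},{"claw":1,"travel":[0.005,-0.85,0],"turn":0},{"claw":1,"travel":[0.005,-0.85,0],"turn":0}]'
python3 -m inch '[{"claw":1,"travel":[0.005,-0.82,-0.1],"turn":0},{"claw":1,"travel":[0.005,-0.82,-0.3],"turn":0},{"claw":1,"travel":[0.005,-0.82,-0.4],"turn":0},{"claw":1,"travel":[0.005,-0.82,-0.4],"turn":0},{"claw":1,"travel":[0.005,-0.82,-0.4],"turn":0}]'
python3 look.py w4
```

```text
clock: 6.85
position: [0.4289, 0.3148, 0.2008]
ee_rot: [-0.001, 0.147, 0.989, -0.001]
contact_force: [2.1, 0.6, 1.1]
width: 0.0341
gripper_force: 0.0
clock: 7.35
position: [0.4304, 0.1426, 0.2009]
ee_rot: [0.0, 0.453, 0.892, -0.0]
contact_force: [-0.7, -0.0, -0.7]
width: 0.0622
gripper_force: 0.0
clock: 7.85
position: [0.4318, -0.0276, 0.2008]
ee_rot: [0.001, 0.71, 0.705, -0.0]
contact_force: [1.5, 0.4, -0.8]
width: 0.0854
gripper_force: 0.0
clock: 8.35
position: [0.4329, -0.1977, 0.2007]
ee_rot: [0.001, 0.708, 0.706, -0.0]
contact_force: [-1.0, 1.1, -0.7]
width: 0.0855
gripper_force: 0.0
clock: 8.85
position: [0.4327, -0.3597, 0.1173]
ee_rot: [-0.002, 0.708, 0.706, -0.0]
contact_force: [-0.7, 0.2, -0.1]
width: 0.0858
gripper_force: 0.0
8.85 [ 0.43274062 -0.35967281  0.11731383] [-0.73442015  0.15477064 -0.09133187] 0.0858224714932548 [-2.24362470e-03  7.07713263e-01  7.06496196e-01 -1.68264899e-04]
```

View pics/w4.png

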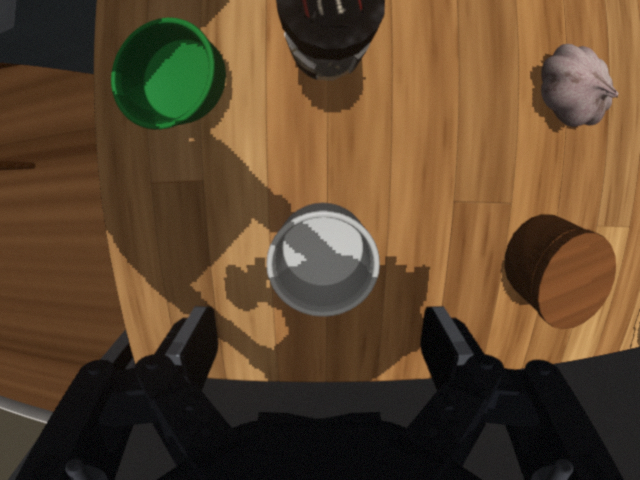

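The white ramekin's rim spans columns 267–380 and rows 211–317, so its centre is at (323,263), between the open fingers.

Run:
```python
from h import *
import pickle
from rig import get_state
np.set_printoptions(precision=4,suppress=True)
T=pickle.load(open("w4.pkl","rb"));w=lambda u,v:ray("wrist",u,v,T)
L,R,N,F=[atz(w(*p),.04) for p in [(267,262),(380,262),(323,211),(323,317)]]
print(L,R,N,F,tri(w(323,263),t1(655,357)))
print("jar cap ctr?",atz(w(331,15),.105),get_state()["position"])
```

```text
[ 0.4042 -0.3585  0.04  ] [ 0.4698 -0.3585  0.04  ] [ 0.4366 -0.3283  0.04  ] [ 0.4368 -0.3947  0.04  ] (array([ 0.4361, -0.3645,  0.0231]), np.float64(0.0023415141013080534))
jar cap ctr? [ 0.439  -0.2401  0.105 ] [ 0.4331 -0.358   0.1187]
```

```bash
python3 -m inch '[{"claw":1,"travel":[0.012,-0.015,-0.1],"turn":0},{"claw":1,"travel":[0.012,-0.015,-0.25],"turn":0},{"claw":1,"travel":[0.012,-0.015,-0.37],"turn":0},{"claw":1,"travel":[0.012,-0.015,-0.42],"turn":0},{"claw":1,"travel":[0.012,-0.015,-0.43],"turn":0}]'
python3 -m inch '[{"claw":0.6,"travel":[0,0,0],"turn":0},{"claw":0.3,"travel":[0,0,0],"turn":0},{"claw":0.3,"travel":[0,0,0],"turn":0},{"claw":0.3,"travel":[0,0,0],"turn":0},{"claw":0.3,"travel":[0,0,0],"turn":0}]' 30
```

```text
clock: 9.4
position: [0.4361, -0.3598, 0.0343]
ee_rot: [-0.001, 0.706, 0.708, 0.0]
contact_force: [0.3, 0.1, 0.8]
width: 0.0852
gripper_force: 0.0
clock: 9.9
position: [0.4367, -0.3617, 0.0363]
ee_rot: [0.001, 0.707, 0.707, 0.0]
contact_force: [-1.3, 2.0, 6.7]
width: 0.0647
gripper_force: 33.1
```

```bash
python3 -m inch '[{"claw":0.3,"travel":[0,0,0.03],"turn":0},{"claw":0.3,"travel":[0,0,0.15],"turn":0},{"claw":0.3,"travel":[0,0,0.35],"turn":0},{"claw":0.3,"travel":[0,0,0.55],"turn":0},{"claw":0.3,"travel":[0,0,0.725],"turn":0}]'
python3 -m inch '[{"claw":0.3,"travel":[0,0.1,0],"turn":0},{"claw":0.3,"travel":[-0.01,0.3,0],"turn":0},{"claw":0.3,"travel":[-0.01,0.5,0],"turn":0},{"claw":0.3,"travel":[-0.01,0.75,0],"turn":0},{"claw":0.3,"travel":[-0.01,0.95,0],"turn":0}]'
python3 -m inch '[{"claw":0.3,"travel":[0,0.25,0],"turn":0},{"claw":0.3,"travel":[-0.01,0.45,0],"turn":0},{"claw":0.3,"travel":[-0.01,0.65,0],"turn":0},{"claw":0.3,"travel":[-0.01,0.85,0],"turn":0},{"claw":0.3,"travel":[-0.01,0.95,0],"turn":0}]'
python3 -m inch '[{"claw":0.3,"travel":[0,0.25,0],"turn":0},{"claw":0.3,"travel":[-0.01,0.45,0],"turn":0},{"claw":0.3,"travel":[-0.02,0.65,0],"turn":0},{"claw":0.3,"travel":[-0.02,0.85,-0.1],"turn":0},{"claw":0.3,"travel":[-0.02,0.97,-0.25],"turn":0}]'
python3 -m inch '[{"claw":0.3,"travel":[0,0,-0.05],"turn":0},{"claw":0.3,"travel":[0,0,-0.1],"turn":0},{"claw":0.3,"travel":[0,0,-0.1],"turn":0}]'
python3 look.py w5
```

```text
clock: 10.4
position: [0.4363, -0.3619, 0.1821]
ee_rot: [0.001, 0.707, 0.707, -0.0]
contact_force: [-0.3, 0.0, -1.1]
width: 0.0645
gripper_force: 34.0
clock: 10.9
position: [0.4326, -0.1684, 0.1788]
ee_rot: [-0.001, 0.707, 0.707, 0.0]
contact_force: [0.3, -0.8, -1.0]
width: 0.0643
gripper_force: 34.0
clock: 11.4
position: [0.4304, 0.0217, 0.1789]
ee_rot: [-0.001, 0.706, 0.708, 0.0]
contact_force: [0.3, -1.1, -1.1]
width: 0.0644
gripper_force: 34.0
clock: 11.9
position: [0.4285, 0.2157, 0.1301]
ee_rot: [0.001, 0.706, 0.708, 0.003]
contact_force: [0.1, -0.7, -1.7]
width: 0.0646
gripper_force: 34.0
clock: 12.2
position: [0.4268, 0.2114, 0.1082]
ee_rot: [-0.0, 0.707, 0.707, -0.001]
contact_force: [-1.1, -0.7, -1.6]
width: 0.0642
gripper_force: 34.2
12.2 [0.42684638 0.21139362 0.10822503] [-1.10791934 -0.67011107 -1.58334608] 0.06415769413210375 [-4.90178638e-04  7.07067228e-01  7.07144599e-01 -1.48651404e-03]
```

View pics/w5.png

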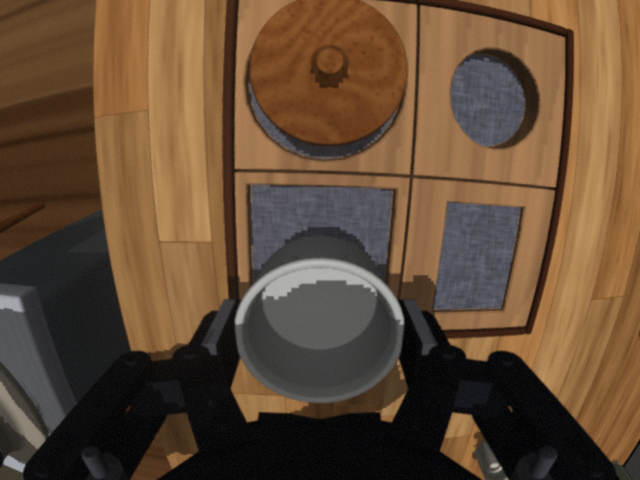

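The salt cellar is seated in the large round recess, with its knob at (330,62). The square recess's back corners are at (249,185) and (394,188), the small round recess is at (494,98), and the oblong recess's corners are (447,202), (524,207), (504,311), (435,309).

Run:
```python
from h import *
import pickle
from rig import get_state
np.set_printoptions(precision=4,suppress=True)
T=pickle.load(open("w5.pkl","rb"));w=lambda u,v:ray("wrist",u,v,T)
P=lambda l,z=.028:[atz(w(*p),z)[:2] for p in l]
print("sq",*P([(249,185),(394,188)]),"seam cross",*P([(412,180)]))
o=np.array(P([(447,202),(524,207),(504,311),(435,309)]));print("obl",o,o.mean(0))
print("small L/R/T/B",*P([(451,98),(539,97),(496,48),(496,148)]))
print(get_state()["position"])
```

```text
sq [0.3895 0.2569] [0.4704 0.2553] seam cross [0.4806 0.2601]
obl [[0.5026 0.2479]
 [0.5556 0.2464]
 [0.5542 0.1743]
 [0.5026 0.1786]] [0.5288 0.2118]
small L/R/T/B [0.5018 0.3077] [0.5607 0.3152] [0.5302 0.3408] [0.5317 0.2812]
[0.4278 0.2114 0.1091]
```

```bash
python3 -m inch '[{"claw":0.3,"travel":[0.006,0.005,-0.06],"turn":0},{"claw":0.3,"travel":[0.006,0.005,-0.14],"turn":0},{"claw":0.3,"travel":[0.006,0.005,-0.2],"turn":0},{"claw":0.3,"travel":[0.006,0.005,-0.235],"turn":0},{"claw":0.3,"travel":[0.006,0.005,-0.245],"turn":0}]'
python3 -m inch '[{"claw":0.3,"travel":[0,0,-0.01],"turn":0},{"claw":0.3,"travel":[0,0,-0.015],"turn":0},{"claw":0.3,"travel":[0,0,-0.02],"turn":0},{"claw":0.3,"travel":[0,0,-0.02],"turn":0}]'
```

```text
clock: 12.75
position: [0.4293, 0.2129, 0.0598]
ee_rot: [-0.0, 0.707, 0.707, -0.0]
contact_force: [-0.4, 0.7, -1.0]
width: 0.0644
gripper_force: 34.2
clock: 13.15
position: [0.4295, 0.2135, 0.0566]
ee_rot: [0.0, 0.707, 0.707, 0.0]
contact_force: [0.1, 0.6, -1.2]
width: 0.0647
gripper_force: 34.2
```

```bash
python3 -m inch '[{"claw":0.3,"travel":[0,0,-0.005],"turn":0},{"claw":0.3,"travel":[0,0,-0.01],"turn":0},{"claw":0.3,"travel":[0,0,-0.01],"turn":0}]'
python3 -m inch '[{"claw":0.3,"travel":[0,0,-0.007],"turn":0},{"claw":0.3,"travel":[0,0,-0.007],"turn":0}]'
```

```text
clock: 13.45
position: [0.4294, 0.2134, 0.0544]
ee_rot: [0.0, 0.707, 0.707, 0.0]
contact_force: [-0.4, -0.4, -0.9]
width: 0.0647
gripper_force: 34.3
clock: 13.65
position: [0.4294, 0.2134, 0.0542]
ee_rot: [0.0, 0.707, 0.707, 0.0]
contact_force: [-2.6, -1.0, 11.5]
width: 0.0645
gripper_force: 35.2
```

```bash
python3 -m inch '[{"claw":0.6,"travel":[0,0,0],"turn":0},{"claw":1,"travel":[0,0,0],"turn":0},{"claw":1,"travel":[0,0,0],"turn":0},{"claw":1,"travel":[0,0,0.05],"turn":0},{"claw":1,"travel":[0,0,0.25],"turn":0}]'
python3 -m inch '[{"claw":1,"travel":[0,0,0.2],"turn":0},{"claw":1,"travel":[0,0,0.4],"turn":0},{"claw":1,"travel":[0,-0.2,0.4],"turn":0},{"claw":0.3,"travel":[0,-0.4,0.4],"turn":0},{"claw":0.3,"travel":[0,-0.6,0.4],"turn":0}]'
python3 -m inch '[{"claw":0.3,"travel":[0.02,-0.81,0],"turn":0},{"claw":0.3,"travel":[0.02,-0.81,0],"turn":0},{"claw":0.3,"travel":[0.02,-0.81,0],"turn":0},{"claw":0.3,"travel":[0.02,-0.81,0],"turn":0},{"claw":0.3,"travel":[0.02,-0.81,0],"turn":0}]'
python3 -m inch '[{"claw":0.3,"travel":[0.03,-0.82,0],"turn":0},{"claw":0.3,"travel":[0.03,-0.82,0],"turn":0},{"claw":0.3,"travel":[0.03,-0.82,0],"turn":0},{"claw":0.3,"travel":[0.03,-0.82,0],"turn":0},{"claw":0.3,"travel":[0.03,-0.82,0],"turn":0}]'
python3 -m inch '[{"claw":0.3,"travel":[0,0,0],"turn":0},{"claw":0.3,"travel":[0,0,0],"turn":0}]'
python3 look.py w6
```

```text
clock: 14.15
position: [0.4264, 0.2124, 0.1007]
ee_rot: [-0.002, 0.707, 0.707, -0.004]
contact_force: [0.8, -0.5, -0.6]
width: 0.0857
gripper_force: 0.0
clock: 14.65
position: [0.4293, 0.0925, 0.1841]
ee_rot: [0.001, 0.706, 0.708, 0.001]
contact_force: [0.3, -0.5, 0.1]
width: 0.0591
gripper_force: 0.0
clock: 15.15
position: [0.4334, -0.0702, 0.1833]
ee_rot: [0.0, 0.708, 0.706, 0.0]
contact_force: [-0.0, 0.1, -0.1]
width: 0.0554
gripper_force: 0.0
clock: 15.65
position: [0.4399, -0.2326, 0.1828]
ee_rot: [-0.0, 0.707, 0.707, 0.0]
contact_force: [0.4, 0.3, 0.2]
width: 0.0556
gripper_force: 0.0
clock: 15.85
position: [0.4391, -0.23, 0.1828]
ee_rot: [-0.001, 0.706, 0.708, 0.0]
contact_force: [-0.1, -0.2, 0.0]
width: 0.0555
gripper_force: 0.0
15.85 [ 0.43906576 -0.22998768  0.18282862] [-0.07937479 -0.1633629   0.00477984] 0.055547371856439196 [-8.10030729e-04  7.06135436e-01  7.08076242e-01  3.53971262e-04]
```

View pics/w6.png

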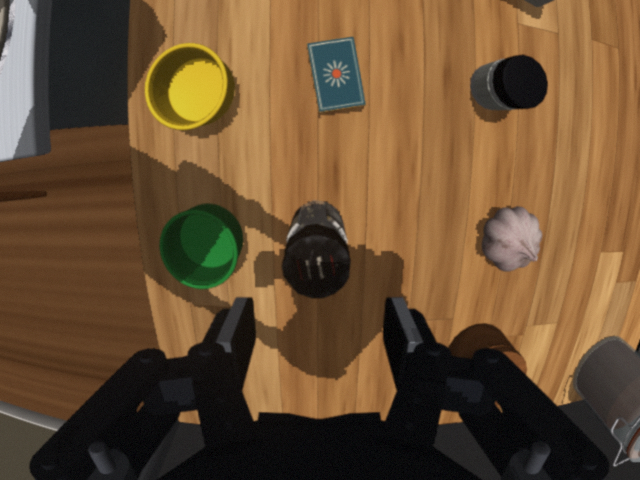

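The tall jar's cap is centred near (316,264) between the fingers. The matchbox's corners are (308,43), (354,37), (365,104), (319,112).

Run:
```python
from h import *
import pickle
from rig import get_state
np.set_printoptions(precision=4,suppress=True)
T=pickle.load(open("w6.pkl","rb"));w=lambda u,v:ray("wrist",u,v,T)
P=lambda l,z=.028:np.array([atz(w(*p),z)[:2] for p in l])
print("cap LRTB",P([(283,262),(350,262),(316,228),(316,298)],.104),P([(316,264)],.105),tri(w(316,264),t1(482,318)))
m=P([(308,43),(354,37),(365,104),(319,112)],.017);print("match",m.mean(0),tri(w(337,73),t1(280,314)));L=m[0]-m[3]+m[1]-m[2];print(np.degrees(np.arctan2(L[1],L[0])))
print(get_state()["position"])
```

```text
cap LRTB [[ 0.4199 -0.2295]
 [ 0.459  -0.2294]
 [ 0.4392 -0.2089]
 [ 0.4392 -0.2527]] [[ 0.4392 -0.2302]] (array([ 0.4397, -0.2343,  0.0959]), np.float64(0.0015365841312143169))
match [ 0.4539 -0.1108] (array([ 0.4534, -0.1097,  0.0042]), np.float64(0.0033792066503752966))
99.03748634894467
[ 0.4391 -0.2302  0.1829]
```

```bash
python3 -m inch '[{"claw":0.3,"travel":[0,-0.005,-0.1],"turn":0},{"claw":0.3,"travel":[0,-0.005,-0.25],"turn":0},{"claw":0.3,"travel":[0,-0.005,-0.4],"turn":0},{"claw":0.3,"travel":[0,-0.005,-0.5],"turn":0},{"claw":0.3,"travel":[0,-0.005,-0.54],"turn":0}]'
python3 -m inch '[{"claw":0.1,"travel":[0,0,0],"turn":0},{"claw":-0.3,"travel":[0,0,0],"turn":0},{"claw":-0.3,"travel":[0,0,0],"turn":0},{"claw":-0.3,"travel":[0,0,0],"turn":0},{"claw":-0.3,"travel":[0,0,0],"turn":0}]' 35
```

```text
clock: 16.4
position: [0.4381, -0.2312, 0.0733]
ee_rot: [-0.002, 0.706, 0.708, -0.0]
contact_force: [0.1, 0.7, 0.1]
width: 0.0551
gripper_force: 0.0
clock: 16.9
position: [0.4396, -0.2338, 0.0755]
ee_rot: [0.001, 0.707, 0.707, 0.0]
contact_force: [-0.4, -0.3, -1.5]
width: 0.0403
gripper_force: 36.5
```

```bash
python3 -m inch '[{"claw":-0.3,"travel":[0,0,0.03],"turn":0},{"claw":-0.3,"travel":[0,0,0.15],"turn":0},{"claw":-0.3,"travel":[0,0,0.35],"turn":0},{"claw":-0.3,"travel":[0,0,0.55],"turn":0},{"claw":-0.3,"travel":[0,0,0.65],"turn":0}]'
python3 -m inch '[{"claw":-0.3,"travel":[0.02,0.1,0],"turn":0},{"claw":-0.3,"travel":[0.05,0.3,0],"turn":0},{"claw":-0.3,"travel":[0.08,0.5,0],"turn":0},{"claw":-0.3,"travel":[0.12,0.7,0],"turn":0},{"claw":-0.3,"travel":[0.15,0.9,0],"turn":0}]'
python3 -m inch '[{"claw":-0.3,"travel":[0.03,0.2,0],"turn":0},{"claw":-0.3,"travel":[0.06,0.4,0],"turn":0},{"claw":-0.3,"travel":[0.1,0.6,0],"turn":0},{"claw":-0.3,"travel":[0.13,0.8,0],"turn":0},{"claw":-0.3,"travel":[0.15,0.9,0],"turn":0}]'
python3 -m inch '[{"claw":-0.3,"travel":[0.03,0.2,0],"turn":0},{"claw":-0.3,"travel":[0.06,0.4,0],"turn":0},{"claw":-0.3,"travel":[0.1,0.6,0],"turn":0},{"claw":-0.3,"travel":[0.14,0.8,0],"turn":0},{"claw":-0.3,"travel":[0.155,0.92,0],"turn":0}]'
python3 -m inch '[{"claw":-0.3,"travel":[0,0,-0.1],"turn":0},{"claw":-0.3,"travel":[0,0,-0.25],"turn":0},{"claw":-0.3,"travel":[0,0,-0.33],"turn":0},{"claw":-0.3,"travel":[0,0,-0.35],"turn":0},{"claw":-0.3,"travel":[0,0,-0.35],"turn":0}]'
python3 look.py w7
```

```text
clock: 17.4
position: [0.4405, -0.2345, 0.209]
ee_rot: [0.003, 0.707, 0.707, 0.001]
contact_force: [1.0, -0.3, -1.4]
width: 0.0402
gripper_force: 36.6
clock: 17.9
position: [0.4694, -0.0522, 0.2056]
ee_rot: [0.001, 0.707, 0.707, 0.0]
contact_force: [-0.2, -0.2, -1.6]
width: 0.0397
gripper_force: 36.6
clock: 18.4
position: [0.4993, 0.1295, 0.2055]
ee_rot: [-0.0, 0.706, 0.708, 0.001]
contact_force: [0.0, -1.1, -0.8]
width: 0.0396
gripper_force: 36.7
clock: 18.9
position: [0.5308, 0.3134, 0.2052]
ee_rot: [-0.0, 0.706, 0.708, 0.001]
contact_force: [0.1, -0.4, -1.2]
width: 0.0406
gripper_force: 36.7
clock: 19.4
position: [0.5301, 0.3103, 0.1348]
ee_rot: [-0.0, 0.707, 0.707, -0.0]
contact_force: [-0.7, 1.0, -1.0]
width: 0.0399
gripper_force: 36.8
19.4 [0.53014643 0.31027171 0.1347714 ] [-0.67935351  1.04641389 -1.00525937] 0.039925789624292385 [-1.53510064e-04  7.06991558e-01  7.07221854e-01 -4.04426311e-04]
```

View pics/w7.png

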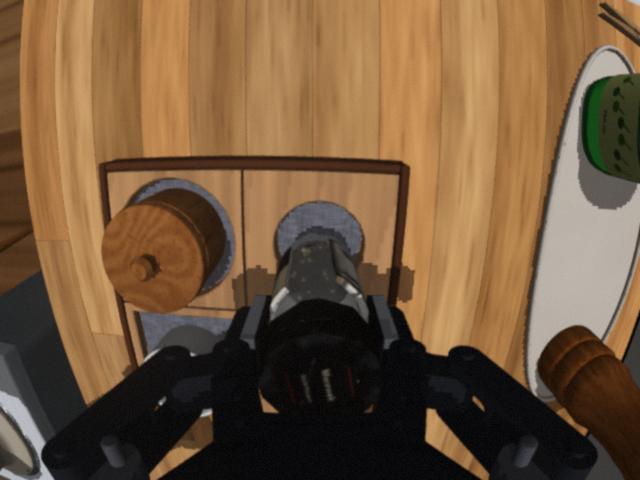

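The jar hangs over the small round recess, whose left edge is at (276,237), right edge at (363,237) and far edge at (319,200).

Run:
```python
from h import *
import pickle
from rig import get_state
np.set_printoptions(precision=4,suppress=True)
T=pickle.load(open("w7.pkl","rb"));w=lambda u,v:ray("wrist",u,v,T)
print([atz(w(*p),.028)[:2] for p in [(276,238),(363,238),(319,200)]],"jar base far edge",atz(w(318,234),.1348-.0755),get_state()["position"])
```

```text
[array([0.504 , 0.3166]), array([0.5606, 0.3166]), array([0.5319, 0.3416])] jar base far edge [0.5314 0.3287 0.0593] [0.5308 0.3105 0.1357]
```

```bash
python3 -m inch '[{"claw":-0.3,"travel":[0.005,0.008,-0.05],"turn":0},{"claw":-0.3,"travel":[0.005,0.008,-0.12],"turn":0},{"claw":-0.3,"travel":[0.005,0.008,-0.18],"turn":0},{"claw":-0.3,"travel":[0.005,0.008,-0.215],"turn":0},{"claw":-0.3,"travel":[0.005,0.008,-0.225],"turn":0}]'
python3 -m inch '[{"claw":-0.3,"travel":[0,0,-0.01],"turn":0},{"claw":-0.3,"travel":[0,0,-0.015],"turn":0},{"claw":-0.3,"travel":[0,0,-0.018],"turn":0},{"claw":-0.3,"travel":[0,0,-0.018],"turn":0}]'
python3 -m inch '[{"claw":-0.3,"travel":[0,0,-0.005],"turn":0},{"claw":-0.3,"travel":[0,0,-0.005],"turn":0}]'
```

```text
clock: 19.95
position: [0.5308, 0.3118, 0.089]
ee_rot: [-0.0, 0.707, 0.707, -0.001]
contact_force: [0.3, 0.3, -1.2]
width: 0.0399
gripper_force: 36.8
clock: 20.35
position: [0.5315, 0.3121, 0.0866]
ee_rot: [0.0, 0.707, 0.707, 0.0]
contact_force: [-0.3, 0.1, -0.6]
width: 0.0402
gripper_force: 36.8
clock: 20.55
position: [0.5313, 0.312, 0.0854]
ee_rot: [0.0, 0.707, 0.707, 0.0]
contact_force: [0.1, -0.1, -1.6]
width: 0.0403
gripper_force: 36.8
```

```bash
python3 -m inch '[{"claw":-0.3,"travel":[0,0,-0.005],"turn":0},{"claw":-0.3,"travel":[0,0,-0.005],"turn":0}]'
python3 -m inch '[{"claw":-0.3,"travel":[0,0,-0.003],"turn":0},{"claw":-0.3,"travel":[0,0,-0.003],"turn":0}]'
```

```text
clock: 20.75
position: [0.5313, 0.3122, 0.0852]
ee_rot: [0.0, 0.707, 0.707, 0.0]
contact_force: [-2.0, -0.6, 4.5]
width: 0.0404
gripper_force: 37.2
clock: 20.95
position: [0.5313, 0.3122, 0.0852]
ee_rot: [0.0, 0.707, 0.707, 0.0]
contact_force: [-2.8, -0.8, 7.7]
width: 0.0401
gripper_force: 37.5
```

```bash
python3 -m inch '[{"claw":0,"travel":[0,0,0],"turn":0},{"claw":0.3,"travel":[0,0,0],"turn":0},{"claw":0.3,"travel":[0,0,0.05],"turn":0},{"claw":0.3,"travel":[0,0,0.25],"turn":0},{"claw":0.3,"travel":[0,0,0.5],"turn":0}]'
python3 -m inch '[{"claw":0.3,"travel":[0,0,0.2],"turn":0},{"claw":0.3,"travel":[0,-0.1,0.2],"turn":0},{"claw":0.3,"travel":[-0.1,-0.3,0.2],"turn":0},{"claw":0.3,"travel":[-0.13,-0.5,0.2],"turn":0},{"claw":0.3,"travel":[-0.13,-0.7,0.2],"turn":0}]'
python3 -m inch '[{"claw":0.3,"travel":[-0.13,-0.7,0],"turn":0.05},{"claw":0.3,"travel":[-0.13,-0.7,0],"turn":0.05},{"claw":0.3,"travel":[-0.13,-0.7,0],"turn":0.05},{"claw":0.3,"travel":[-0.13,-0.7,0],"turn":0.05},{"claw":0.3,"travel":[-0.13,-0.7,0],"turn":0.05}]'
python3 -m inch '[{"claw":0.3,"travel":[-0.13,-0.71,0],"turn":0},{"claw":0.3,"travel":[-0.13,-0.71,-0.2],"turn":0},{"claw":0.3,"travel":[-0.13,-0.71,-0.4],"turn":0},{"claw":0.3,"travel":[-0.13,-0.71,-0.55],"turn":0},{"claw":0.3,"travel":[-0.13,-0.71,-0.6],"turn":0}]'
python3 -m inch '[{"claw":0.3,"travel":[0,0,-0.05],"turn":0},{"claw":0.3,"travel":[0,0,-0.05],"turn":0},{"claw":0.3,"travel":[0,0,-0.05],"turn":0}]'
python3 look.py w8
```

```text
clock: 21.45
position: [0.53, 0.3114, 0.1828]
ee_rot: [-0.001, 0.707, 0.707, -0.003]
contact_force: [0.5, 0.3, 0.6]
width: 0.0559
gripper_force: 0.0
clock: 21.95
position: [0.5041, 0.171, 0.2245]
ee_rot: [0.0, 0.706, 0.708, 0.0]
contact_force: [1.0, 0.0, -0.3]
width: 0.0554
gripper_force: 0.0
clock: 22.45
position: [0.4795, 0.0312, 0.2243]
ee_rot: [0.0, 0.65, 0.76, 0.001]
contact_force: [-0.5, 0.2, -0.5]
width: 0.0557
gripper_force: 0.0
clock: 22.95
position: [0.4511, -0.1094, 0.1002]
ee_rot: [-0.003, 0.649, 0.76, -0.001]
contact_force: [-1.1, 0.7, -0.2]
width: 0.0552
gripper_force: 0.0
clock: 23.25
position: [0.4546, -0.1093, 0.0945]
ee_rot: [0.001, 0.649, 0.761, 0.0]
contact_force: [0.5, -0.6, 0.1]
width: 0.0558
gripper_force: 0.0
23.25 [ 0.45456809 -0.10930427  0.09452073] [ 0.53188374 -0.63962788  0.05402158] 0.05579772128254082 [8.59670015e-04 6.48589404e-01 7.61137864e-01 4.43882646e-04]
```

View pics/w8.png

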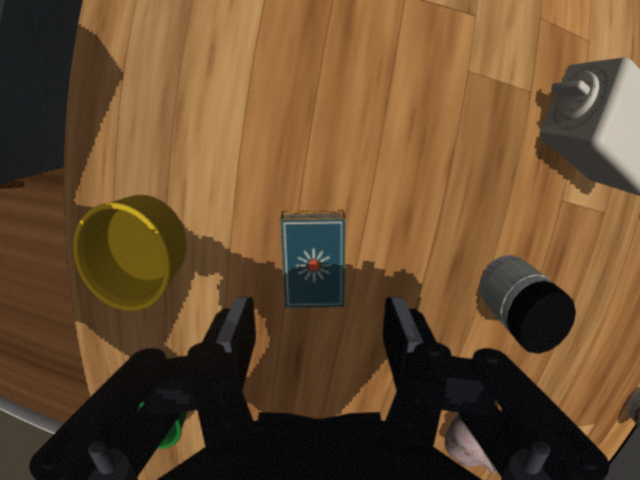

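The matchbox lies aligned with the gripper; its top face runs from (283,219) to (344,306), centred at (314,263).

Run:
```python
from h import *
import pickle
from rig import get_state
np.set_printoptions(precision=4,suppress=True)
T=pickle.load(open("w8.pkl","rb"));w=lambda u,v:ray("wrist",u,v,T)
m=np.array([atz(w(*p),.017)[:2] for p in [(282,219),(344,219),(344,306),(285,306)]]);print(m,m.mean(0));L=m[0]-m[3]+m[1]-m[2]
print(np.degrees(np.arctan2(L[1],L[0])),get_state()["position"])
```

```text
[[ 0.432  -0.0863]
 [ 0.4661 -0.0809]
 [ 0.476  -0.1343]
 [ 0.4406 -0.14  ]] [ 0.4537 -0.1104]
99.80232879761758 [ 0.4547 -0.1095  0.0949]
```

```bash
python3 -m inch '[{"claw":0.3,"travel":[-0.005,-0.005,-0.1],"turn":0},{"claw":0.3,"travel":[-0.005,-0.005,-0.22],"turn":0},{"claw":0.3,"travel":[-0.005,-0.005,-0.3],"turn":0},{"claw":0.3,"travel":[-0.005,-0.005,-0.335],"turn":0},{"claw":0.3,"travel":[-0.005,-0.005,-0.345],"turn":0}]' 20
python3 -m inch '[{"claw":0.1,"travel":[0,0,0],"turn":0},{"claw":-0.2,"travel":[0,0,0],"turn":0},{"claw":-0.3,"travel":[0,0,0],"turn":0},{"claw":-0.3,"travel":[0,0,0],"turn":0},{"claw":-0.3,"travel":[0,0,0],"turn":0}]'
```

```text
clock: 23.8
position: [0.4528, -0.1108, 0.025]
ee_rot: [0.0, 0.649, 0.761, 0.0]
contact_force: [-0.0, -0.1, 0.6]
width: 0.0559
gripper_force: 0.0
clock: 24.3
position: [0.4532, -0.1112, 0.0257]
ee_rot: [0.001, 0.649, 0.761, 0.001]
contact_force: [-0.7, 1.0, 6.4]
width: 0.038
gripper_force: 21.0
```

```bash
python3 -m inch '[{"claw":-0.3,"travel":[0,0,0.03],"turn":0},{"claw":-0.3,"travel":[0,0,0.15],"turn":0},{"claw":-0.3,"travel":[0,0,0.35],"turn":0},{"claw":-0.3,"travel":[0,0,0.55],"turn":0},{"claw":-0.3,"travel":[0,0,0.65],"turn":0}]'
python3 -m inch '[{"claw":-0.3,"travel":[0.02,0.1,0],"turn":-0.02},{"claw":-0.3,"travel":[0.05,0.3,0],"turn":-0.058},{"claw":-0.3,"travel":[0.1,0.5,0],"turn":-0.058},{"claw":-0.3,"travel":[0.15,0.7,0],"turn":-0.058},{"claw":-0.3,"travel":[0.19,0.81,0],"turn":-0.058}]'
python3 -m inch '[{"claw":-0.3,"travel":[0.05,0.2,0],"turn":0},{"claw":-0.3,"travel":[0.1,0.4,0],"turn":0},{"claw":-0.3,"travel":[0.15,0.6,0],"turn":0},{"claw":-0.3,"travel":[0.19,0.75,0],"turn":0},{"claw":-0.3,"travel":[0.19,0.805,0],"turn":0}]'
python3 -m inch '[{"claw":-0.3,"travel":[0,0,-0.05],"turn":0},{"claw":-0.3,"travel":[0,0,-0.15],"turn":0},{"claw":-0.3,"travel":[0,0,-0.25],"turn":0},{"claw":-0.3,"travel":[0,0,-0.25],"turn":0},{"claw":-0.3,"travel":[0,0,-0.25],"turn":0}]'
python3 look.py w9; python3 -c "
from rig import get_state;print(get_state()['position'],get_state()['width'])"
```

```text
clock: 24.8
position: [0.4536, -0.1116, 0.1583]
ee_rot: [0.003, 0.649, 0.761, 0.001]
contact_force: [-0.1, 0.1, -1.3]
width: 0.0377
gripper_force: 20.3
clock: 25.3
position: [0.4901, 0.0536, 0.1551]
ee_rot: [-0.0, 0.715, 0.699, 0.0]
contact_force: [-0.1, -0.3, 0.7]
width: 0.0377
gripper_force: 20.3
clock: 25.8
position: [0.5291, 0.2148, 0.1549]
ee_rot: [0.0, 0.715, 0.699, 0.001]
contact_force: [0.3, -0.1, 0.1]
width: 0.0377
gripper_force: 20.3
clock: 26.3
position: [0.5277, 0.2106, 0.1044]
ee_rot: [-0.0, 0.716, 0.698, -0.001]
contact_force: [0.5, -0.7, 0.5]
width: 0.0378
gripper_force: 20.3
26.3 [0.52765919 0.21061047 0.10440315] [ 0.52104862 -0.67753012  0.49827254] 0.03775046107168452 [-2.12947141e-04  7.16172342e-01  6.97922860e-01 -9.01460582e-04]
[0.52840596 0.21104545 0.10517221] 0.037672600573803894
```

View pics/w9.png

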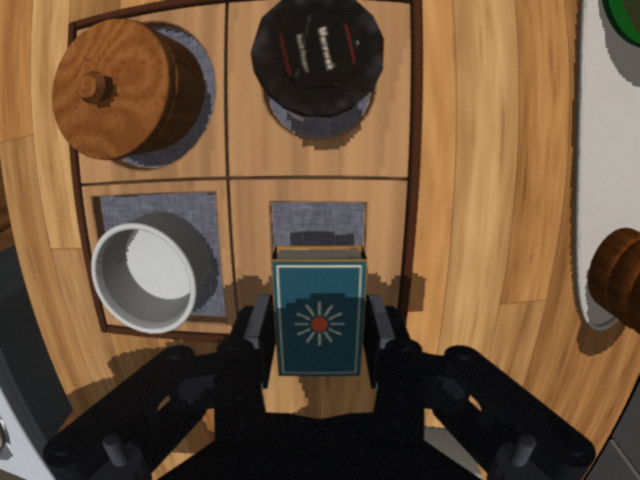

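All three placed items are seated upright. The matchbox hangs aligned over the oblong recess, whose back corners are at (269,201) and (366,201).

Run:
```python
from h import *
import pickle
np.set_printoptions(precision=4,suppress=True)
T=pickle.load(open("w9.pkl","rb"));w=lambda u,v:ray("wrist",u,v,T)
print([atz(w(*p),.028)[:2] for p in [(269,201),(366,201)]], "box back edge",[atz(w(*p),.1052-.0257+.017)[:2] for p in [(273,261),(367,261),(277,376),(362,376)]],T[:3,3])
```

```text
[array([0.5029, 0.2484]), array([0.5562, 0.247 ])] box back edge [array([0.5129, 0.2392]), array([0.5484, 0.2383]), array([0.5103, 0.1844]), array([0.5479, 0.1835])] [0.5277 0.2106 0.1044]
```

```bash
python3 -m inch '[{"claw":-0.3,"travel":[0,0,-0.08],"turn":0},{"claw":-0.3,"travel":[0,0,-0.16],"turn":0},{"claw":-0.3,"travel":[0,0,-0.22],"turn":0},{"claw":-0.3,"travel":[0,0,-0.245],"turn":0},{"claw":-0.3,"travel":[0,0,-0.255],"turn":0}]'
python3 -m inch '[{"claw":-0.3,"travel":[0,0,-0.005],"turn":0},{"claw":-0.3,"travel":[0,0,-0.01],"turn":0},{"claw":-0.3,"travel":[0,0,-0.015],"turn":0},{"claw":-0.3,"travel":[0,0,-0.015],"turn":0}]'
python3 -m inch '[{"claw":-0.3,"travel":[0,0,-0.005],"turn":0},{"claw":-0.3,"travel":[0,0,-0.005],"turn":0}]'
```

```text
clock: 26.85
position: [0.5284, 0.2119, 0.0537]
ee_rot: [0.0, 0.716, 0.698, 0.0]
contact_force: [-0.6, -0.2, -0.6]
width: 0.0377
gripper_force: 20.3
clock: 27.25
position: [0.5284, 0.2121, 0.0509]
ee_rot: [0.0, 0.716, 0.698, 0.0]
contact_force: [0.8, 0.5, 0.5]
width: 0.0373
gripper_force: 20.3
clock: 27.45
position: [0.5284, 0.2121, 0.0498]
ee_rot: [0.0, 0.716, 0.698, 0.0]
contact_force: [0.4, -0.2, -0.3]
width: 0.0376
gripper_force: 20.4
```

```bash
python3 -m inch '[{"claw":-0.3,"travel":[0,0,-0.005],"turn":0},{"claw":-0.3,"travel":[0,0,-0.005],"turn":0}]'
python3 -m inch '[{"claw":-0.3,"travel":[0,0,-0.004],"turn":0},{"claw":-0.3,"travel":[0,0,-0.004],"turn":0}]'
```

```text
clock: 27.65
position: [0.5284, 0.2121, 0.0498]
ee_rot: [0.0, 0.716, 0.698, 0.0]
contact_force: [-1.3, -1.1, 6.9]
width: 0.0375
gripper_force: 21.0
clock: 27.85
position: [0.5284, 0.2121, 0.0498]
ee_rot: [0.0, 0.716, 0.698, 0.0]
contact_force: [-2.8, -1.2, 11.9]
width: 0.0379
gripper_force: 21.5
```

```bash
python3 -m inch '[{"claw":0,"travel":[0,0,0],"turn":0},{"claw":0.15,"travel":[0,0,0],"turn":0},{"claw":0.15,"travel":[0,0,0],"turn":0},{"claw":0.15,"travel":[0,0,0.1],"turn":0},{"claw":0.15,"travel":[0,0,0.3],"turn":0}]'
python3 -m inch '[{"claw":0.15,"travel":[0,0,0.2],"turn":0},{"claw":0.15,"travel":[0,0,0.4],"turn":0},{"claw":0.15,"travel":[0,0,0.4],"turn":0},{"claw":0.15,"travel":[0,0,0.4],"turn":0},{"claw":0.15,"travel":[0,0,0.4],"turn":0}]'
python3 look.py w10
python3 - <<'E'
from h import *
import pickle,cv2
np.set_printoptions(precision=4,suppress=True)
T=pickle.load(open("w10.pkl","rb"));w=lambda u,v:ray("wrist",u,v,T)
a=cv2.imread("pics/w10.png");h=cv2.cvtColor(a,cv2.COLOR_BGR2HSV)
def blob(m,z,n):
    m=cv2.morphologyEx(m,cv2.MORPH_CLOSE,np.ones((7,7)));c=max(cv2.findContours(m,0,2)[0],key=cv2.contourArea)
    P=np.float32([atz(w(*p[0]),z)[:2]*1000 for p in c]);r=cv2.minAreaRect(P);print(n,"rect mm",r)
blob(cv2.inRange(h,(85,90,30),(110,255,255)),.041,"match")
E
```

```text
clock: 28.35
position: [0.5257, 0.2113, 0.1052]
ee_rot: [-0.002, 0.716, 0.698, -0.004]
contact_force: [0.4, -0.3, -0.2]
width: 0.0486
gripper_force: 0.0
clock: 28.85
position: [0.5272, 0.2117, 0.1864]
ee_rot: [-0.001, 0.716, 0.698, -0.001]
contact_force: [-0.4, -0.6, -0.2]
width: 0.049
gripper_force: 0.0
28.85 [0.52720098 0.21171372 0.18639478] [-0.35988799 -0.58271383 -0.20673774] 0.04901246606318939 [-0.00073391  0.71578337  0.69832073 -0.00133903]
match rect mm ((530.4588623046875, 212.72267150878906), (47.8392333984375, 29.740678787231445), 88.83366394042969)
```

```bash
python3 -c "
from rig import ticket;print(ticket.sign_off())"
```

```text
the job is handed in; nothing more can be done
None
```

The caddy is made up and handed in at about 29 s of robot time: salt cellar, white ramekin, tall spice jar and matchbox were placed in that order, each pressed down until it touched its recess floor, and the short jar and plain pot were left alone.

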